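# Set the day wheel on a fish keeper box

### The job

The fish is put away and its keeper box must be marked with the day: with a fingertip, flick the edge of the seven-tongued day wheel on the lid clockwise (seen from above), click by click, until the tongue with the little steel stud rests pointing at the raised ridge on the lid, and never click it past the ridge. Nothing is to be gripped or picked up: leave the box standing where it is, and leave the bottle, mug and scissors alone.

Things in the scene. Friction and masses are not known exactly. Their poses are not given: they have to be found in the camera images.
- lid_centre (a point): Centre of the lid's upper face, on the wheel's axis, 78 mm above the table. The clear plastic keeper box with grey lid stands loose on the steel worktop (0.95 kg), 180 mm along this frame's x and 250 mm along its y; z is up. The lid is flat and free around the wheel apart from the ridge. With the wheel at rest, one of its tongues points along this frame's +y.
- wheel_hub (a point): Centre of the hub's top, on the axis of the white day wheel lying flat on the lid, 20 mm above the lid; fixed frame, parallel to the lid's. Hub of 30 mm radius with seven straight tongues, one every 51.43 degrees, each 9 mm wide with a round end reaching 56 mm from the axis. Tongues occupy 2 to 16 mm above the lid.
- ridge (a point): The mark: inner end, on top, of a straight raised ridge fixed on the lid, along the lid's +y direction from the wheel's axis. White bar 36 mm long (66 to 102 mm from the axis), 10 mm wide, 4 mm high.
- stud (a point): Top of the steel stud (12 mm across, 9 mm tall, its top 25 mm above the lid) standing upright on one of the tongues, 46 mm from the wheel's axis; it marks the day.
- day_wheel (a joint): Wheel angle in rad, growing clockwise from above. Clicks: rests only at multiples of 0.8976 (1/7 turn), springs back if pushed under half a click, snaps on if over; a click takes about 1.5 N at a tongue's end. Stud points at the ridge at 3.5904 (4 clicks); starts at 0, 1 or 2 clicks. Stops half a click below 0 and 1.4 clicks beyond the ridge, so it cannot get there the other way round.
- detergent: Green plastic bottle, 60 mm across, 180 mm high, standing beside the +y end of the box; origin at the centre of its foot. Leave alone.
- mug: White mug, 76 mm across without its handle, 85 mm high, beside the -y end of the box; origin at the centre of its foot. Leave alone.
- scissors: White-handled kitchen scissors lying flat, about 185 mm long, 14 mm high, on the far side of the box; origin near the pivot, blades along its +x. Leave alone.

How it is judged:
At the end, for the whole second after the job is handed in: The wheel is at rest with the studded tongue pointing at the ridge within 0.15 rad (about 9 degrees), never having clicked past it (0.6 of a click beyond); the box stands flat within 25 mm of where it was, and bottle, mug and scissors are within 20 mm of where they were (value of joint day_wheel between 3.44 and 3.74 rad and velocity of joint day_wheel between -0.1 and 0.1 rad/s and distance of lid_centre from where it was at the start of the episode below 0.025 m and angle between lid_centre's own z axis and vertical below 0.05 rad and distance of each of detergent, mug, scissors from where it was at the start of the episode below 0.02 m); the robot touches nothing.
It fails at once if the wheel clicks past the ridge (value of joint day_wheel above 4.129 rad).
It fails at once if the box is shoved more than 25 mm (distance of lid_centre from where it was at the start of the episode above 0.025 m).
It fails at once if the box is lifted or tipped (height (world z) of lid_centre above 0.086 m or angle between lid_centre's own z axis and vertical above 0.12 rad).
It fails at once if the bottle, mug or scissors are moved more than 20 mm (distance of any of detergent, mug, scissors from where it was at the start of the episode above 0.02 m).
It also fails if it takes over 58 s, if anything falls off the work surface, if the arm or the gripper's body presses on something with over 40 N, if the wrist force passes 120 N, or if a joint passes its speed limit or range.

### The arm

A 7-joint arm with a two-finger parallel gripper is mounted at the origin on the work surface. World frame = base frame: x ahead of the robot, y to its left, z up, the work surface at z = 0. Lengths are in m, angles in rad, forces in N, time in s.
With the tool pointing down it reaches from about 0.4 to 0.85 m from the base axis. Payload 4.5 kg.
Tool frame: the origin (TCP) lies at the very end of the fingers, on their centre line; the grasp point (between the pads) lies 19 mm behind it (hold_point_z is the distance from the TCP to the grasp point, in m); z points along the fingers, y is the direction in which the jaws open and shut (so a half turn about z gives the same grasp; the last joint's range is limited). The gripper opens to 85 mm and grips with 20 to 120 N. Pads are 22 mm wide; open, the fingers measure 114 mm over their backs; the gripper's body (76 mm by 85 mm) begins 54 mm behind the grasp point. The pads swing forward as they close: fully open they stand 13 mm farther back than shut.
Start: joints at [-1.277, 0.689, -0.195, 1.565, 0.157, 0.902, -0.215], TCP at [0.161, 0.604, 0.204] pointing down, gripper open.
Joint ranges: [-3.01, 3.01], [-0.46, 2.08], [-1.47, 1.51], [0.13, 2.56], [-1, 4.14], [0.04, 2.09], [-2.66, 2.66]. Speed limits (rad/s): [2.57, 2.57, 3.14, 3.14, 3.14, 3.14, 3.14].

### API

Orientations are given as [roll, pitch, yaw] about the fixed x, y, z axes, in that order (R = Rz(yaw) Ry(pitch) Rx(roll)).
In Python, from plant import * gives the robot as it stands.
- The arm moves only by the tool drive_tool, never from a script. Its argument "plan" is text: rows parted by semicolons, each of 7 numbers parted by spaces: the turn, a rotation vector about the tool's x, y, z in rad, then the shift along the tool's x, y, z in m, then the opening, from 0 (shut) to 1 (fully open). In form: rx ry rz dx dy dz hand; .... A call has 1 to 20 rows; each row shifts and turns the commanded pose from where the row before left it, along the tool's axes as they then stand; what a row does not reach is not made up. A row lasts 1/8 s, in which the tool goes at most 62.5 mm and 10.7 degrees, less where a joint would pass 70% of its speed; a pose out of reach is approached as far as the arm can. A call with a gripper value outside its range is refused whole. The fingers move at their own pace and stop on an object; "grip_force" is the grip in N (left out, the last holds). Time passes only in rows, so rows that do not move let the fingers close. It gives the time, the measured TCP pose, the force and the opening at its end, in the units of the state.
- sense(): the state, without advancing time (a new reading comes with each control period).
- grab_frame(name): name is "side" or "top"; returns a dict with "img" (400x640x3 uint8, red, green, blue), "fx", "fy", "cx", "cy" (pixels), "world_from_camera" (4x4, takes a point from camera to world coordinates). Camera axes: x right, y down, z forward; pixel columns grow to the right and rows downward; lengths in m; the calibration is good to about 2 mm. A picture is of the moment at which its call begins. There is no depth.
- close_job(): hands the job in, once; it reports no verdict.
Trained networks look in the newest picture that a camera, given by its name, has taken for a name from the list of things; names that differ only in an ending like _2 or _b are one class to them, and where a whole thing is asked for, a point or a joint stands for the part that bears it (a point fixed in the world has none). Each returns a list of dicts, best first, with "p" (0 to 1); they miss things now and then, are a little off and sometimes report something else, mostly with a low value. They report only what shows in the picture. A call takes as long as a camera call.
- boxes_of(camera, name): "pixel" ([row, column] in pixels, amid what is visible of it).
- trace(camera, name): "pixels" (400x640 bool, what is visible of it) and "pixel" ([row, column] in pixels, amid what is visible of it).
The state is a dict: "time": time; "qpos": joint angles; "joint_velocities": joint speeds; "tau": joint torques, N m; "ee_pos": TCP position; "tcp_rot": TCP orientation; "ft_force": force on the tool from outside, world axes, zero at the start; "ft_torque": the same for the moment, N m; "opening": opening from 0.0 (shut) to 1.0 (fully open).
Only numpy, scipy, OpenCV 4.12 (cv2) and the standard library are available. Lean on these libraries where they do the work, as an engineer would, in place of code of your own. Each camera call takes 0.05 s, during which the arm holds its last target.

## Working session

There is one attempt and no reset: what is moved stays moved. The work goes in short steps, Python scripts to look and compute and a tool call to move; the robot and the scene stay as the last step left them, time stands still between calls to the robot, and variables do not carry over. Pictures are saved under pics/ and viewed, and the job is handed in when it is done.

Besides the shell and the picture viewer there is one more tool, called after "Call:" in YAML: its name, and indented under it one key for each argument. drive_tool: Moves the arm, as the interface text tells. Its arguments: {"type":"object","properties":{"plan":{"type":"string"},"grip_force":{"type":"number"}},"required":["plan"]}

```bash
mkdir -p pics; ls
python3 - <<'E'
from plant import *
import cv2
s=sense()
for k,v in s.items(): print(k,v)
for c in("side","top"):
    f=grab_frame(c); cv2.imwrite(f"pics/{c}0.png",f["img"][:,:,::-1])
    print(c,f["fx"],f["cx"],f["cy"],f["world_from_camera"])
    for n in("lid_centre","wheel_hub","ridge","stud","detergent","mug","scissors"):
        print(n,[(b["pixel"],round(b["p"],2)) for b in boxes_of(c,n)][:3])
E
```

```text
pics
time 0.0
qpos [-1.27718728  0.68994937 -0.1945468   1.56638732  0.15728869  0.90248364
 -0.21506276]
joint_velocities [-0.00046511  0.00129616  0.00180827 -0.00067548  0.00067645  0.00121119
 -0.00080813]
tau [-5.54294138e-05 -5.39612031e+01 -1.26670104e+00 -1.58543551e+01
  9.09643772e-03  9.42669081e-03  2.29076150e-06]
ee_pos [0.16040877 0.6033263  0.20349499]
tcp_rot [-3.13976067e+00  1.07237535e-04  2.88192898e+00]
ft_force [-0.54911459  0.70687813 -0.05937651]
ft_torque [ 0.00284677 -0.02350178 -0.02325758]
opening 1.0019992808503178
side 420.5596444906595 316.0190645760479 192.71059574641046 [[ 0.94842125 -0.19994997  0.24600232  0.32457247]
 [-0.31699544 -0.60629402  0.72932945 -0.72953675]
 [ 0.00332033 -0.76969317 -0.63840536  0.7487709 ]
 [ 0.          0.          0.          1.        ]]
lid_centre [([230.0, 324.4], 0.77)]
wheel_hub [([234.4, 320.6], 0.75)]
ridge [([232.5, 324.8], 0.87)]
stud []
detergent [([184.8, 247.2], 0.62)]
mug [([289.9, 431.8], 0.67)]
scissors [([195.5, 366.6], 0.9)]
top 479.395807732208 314.7633020832068 205.33188324169436 [[-0.01935649 -0.99882355  0.04446166  0.54046276]
 [-0.99972579  0.0199218   0.01230679  0.02681605]
 [-0.01317807 -0.04421125 -0.99893528  1.03787223]
 [ 0.          0.          0.          1.        ]]
lid_centre [([211.8, 366.5], 0.9)]
wheel_hub [([213.4, 365.1], 0.56)]
ridge [([212.0, 368.0], 0.62)]
stud [([208.7, 370.7], 0.78), ([212.0, 366.0], 0.56)]
detergent [([285.3, 268.4], 0.65)]
mug [([139.9, 475.0], 0.55)]
scissors [([143.2, 302.9], 0.94)]
```

Run:
```python
import cv2
a=cv2.imread("pics/top0.png")[110:330,220:500]; cv2.imwrite("pics/top0z.png",cv2.resize(a,(763,600),interpolation=cv2.INTER_CUBIC))
a=cv2.imread("pics/side0.png")[120:330,200:480]; cv2.imwrite("pics/side0z.png",cv2.resize(a,(800,600),interpolation=cv2.INTER_CUBIC))
```

```text
(no output)
```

View pics/top0z.png

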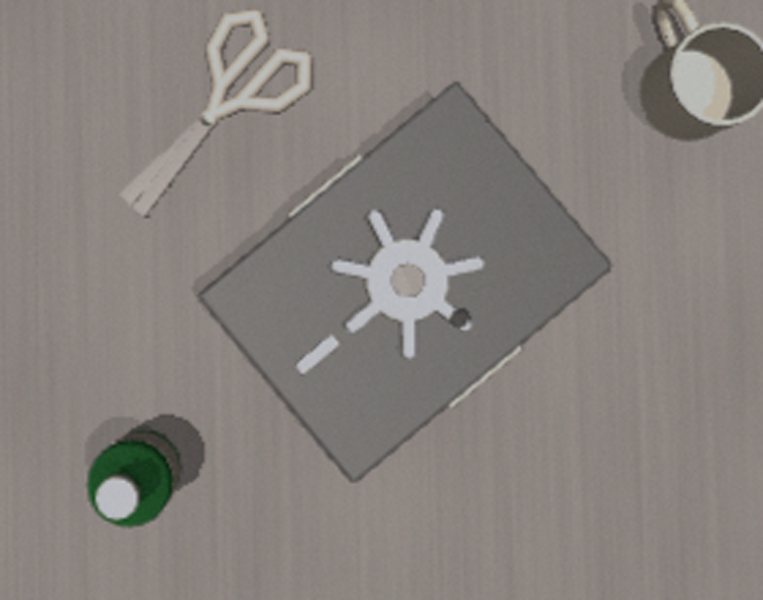

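View pics/side0z.png

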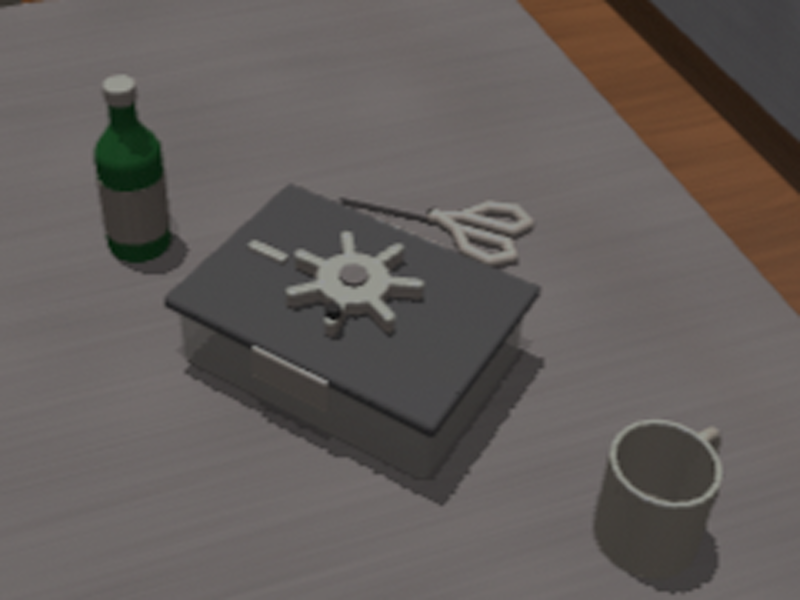

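The top view shows the hub at about (408,280) in the zoom, the ridge at lower left (318,355) and the stud at lower right (460,318). That puts the stud about 104° short of the ridge clockwise, so it needs 2 clicks. I'll measure this next.

```bash
cat > h.py <<'E'
from plant import *
import numpy as np, cv2
def unproj(f,px,z):
    T=f["world_from_camera"]; d=T[:3,:3]@np.array([(px[1]-f["cx"])/f["fx"],(px[0]-f["cy"])/f["fy"],1]); o=T[:3,3]
    return o+d*(z-o[2])/d[2]
def proj(f,p):
    T=f["world_from_camera"]; c=T[:3,:3].T@(np.array(p)-T[:3,3]); return f["fy"]*c[1]/c[2]+f["cy"], f["fx"]*c[0]/c[2]+f["cx"]
def rectify(f,c,z=0.094,S=4,half=75):
    # top-down patch: image up=+x, left=+y ; S px/mm
    n=2*half*S
    ij=[(0,0),(0,n),(n,0),(n,n)]
    src=[];dst=[]
    for r,cc in ij:
        p=[c[0]+(half-r/S)/1e3,c[1]+(half-cc/S)/1e3,z]; a=proj(f,p); src.append((a[1],a[0])); dst.append((cc,r))
    M=cv2.getPerspectiveTransform(np.float32(src),np.float32(dst)); return cv2.warpPerspective(f["img"][:,:,::-1].copy(),M,(n,n),flags=cv2.INTER_CUBIC)
E
python3 - <<'E'
from h import *
sc=600/220
z=lambda x,y:(110+y/sc-.5+.5/sc,220+x/sc)
f=grab_frame("top")
hub=unproj(f,z(408,280),.098); print("hub",hub)
for n,p,h in(("ridge_in",(335,341),.082),("ridge_out",(302,370),.082),("stud",(460,317),.103),("t1",(352,328),.094),("t2",(336,266),.094),("t3",(375,213),.094),("t4",(438,212),.094),("t5",(480,263),.094),("t7",(408,354),.094)):
    w=unproj(f,z(*p),h); d=w-hub; print(n,w.round(4),"r",np.hypot(*d[:2]).round(4),"az",np.degrees(np.arctan2(d[1],d[0])).round(1))
for c in((353,272),):
    g=grab_frame("side"); s=800/280; print("side hub",unproj(g,(120+c[1]/s,200+c[0]/s),.098))
    print("side stud",unproj(g,(120+315/s,200+333/s),.103))
for n,p,h in(("det",(118,498),.18),("mug",(720,75),.085)): print(n,unproj(f,z(*p),h))
cv2.imwrite("pics/rect0.png",rectify(f,hub))
E
```

```text
hub [ 0.56639869 -0.06871869  0.098     ]
ridge_in [ 0.5234 -0.0161  0.082 ] r 0.068 az 129.3
ridge_out [0.5028 0.0084 0.082 ] r 0.1 az 129.5
stud [ 0.5391 -0.1046  0.103 ] r 0.045 az -127.2
t1 [ 0.5327 -0.028   0.094 ] r 0.0528 az 129.6
t2 [ 0.5776 -0.0175  0.094 ] r 0.0525 az 77.6
t3 [ 0.6154 -0.0465  0.094 ] r 0.0538 az 24.4
t4 [ 0.6152 -0.092   0.094 ] r 0.0541 az -25.5
t5 [ 0.5777 -0.1213  0.094 ] r 0.0537 az -77.8
t7 [ 0.5133 -0.0678  0.094 ] r 0.0531 az 179.0
side hub [ 0.56619705 -0.06753543  0.098     ]
side stud [ 0.53403071 -0.1132581   0.103     ]
det [0.42560968 0.13201808 0.18      ]
mug [ 0.71207702 -0.30133233  0.085     ]
```

View pics/rect0.png

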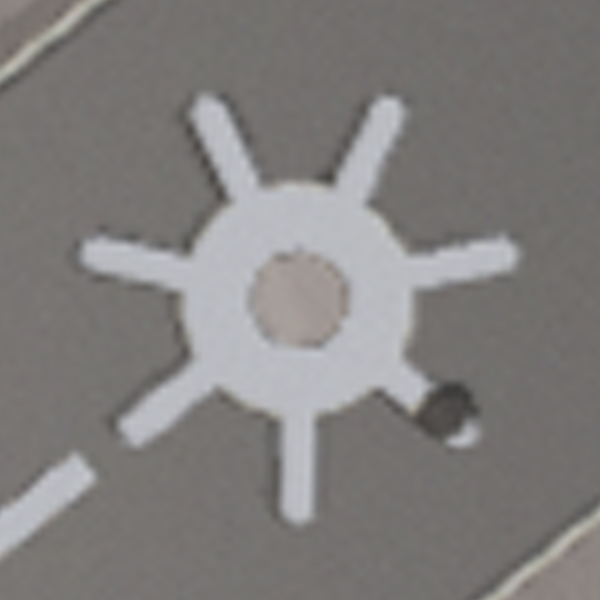

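The hub is at (0.566, −0.068) and the ridge azimuth is about 129°. The stud sits at about −128°, which confirms exactly 2 clicks to go. I'll push with the closed fingers on the near (−x) side, moving +y. First comes the raise, turn and approach.

Call:
drive_tool:
  plan: "0 0 0.164 0 0 -0.02 0; 0 0 0.164 0 0 -0.02 0; 0 0 0.164 0 0 -0.02 0; 0 0 0.164 0 0 -0.02 0; 0 0 0.164 0 0 -0.02 0; 0 0 0.164 0 0 0 0; 0 0 0.164 0 0 0 0; 0 0 0.163 0 0 0 0; 0 0 0 0 0 0 0"

```text
time: 2.02
ee_pos: [0.1602, 0.604, 0.3043]
tcp_rot: [3.141, 0.0, 1.573]
ft_force: [0.1, 0.2, -0.5]
opening: 0.001
```

Call:
drive_tool:
  plan: "0 0 0 -0.05 0.03 0 0; 0 0 0 -0.05 0.03 0 0; 0 0 0 -0.05 0.03 0 0; 0 0 0 -0.05 0.03 0 0; 0 0 0 -0.05 0.03 0 0; 0 0 0 -0.05 0.02 0 0; 0 0 0 -0.05 0.02 0 0; 0 0 0 -0.05 0.02 0 0; 0 0 0 -0.05 0.02 0 0; 0 0 0 -0.05 0.02 0 0; 0 0 0 -0.05 0.02 0 0; 0 0 0 -0.05 0.02 0 0; 0 0 0 -0.05 0.02 0 0; 0 0 0 -0.05 0.02 0 0; 0 0 0 0 0 0 0; 0 0 0 0 0 0 0"

```text
time: 4.03
ee_pos: [0.4902, -0.0952, 0.3041]
tcp_rot: [-3.141, -0.001, 1.573]
ft_force: [0.6, 0.3, 0.5]
opening: -0.001
```

Run:
```python
from h import *
s=sense();print(s["ee_pos"],s["tcp_rot"],s["qpos"])
f=grab_frame("top");cv2.imwrite("pics/top1.png",f["img"][:,:,::-1])
g=grab_frame("side");cv2.imwrite("pics/side1.png",g["img"][:,:,::-1])
```

```text
[ 0.49024806 -0.09521602  0.30407009] [-3.14092196e+00 -1.00502939e-03  1.57297895e+00] [-0.10476375  0.4110973   0.30799956  1.80860062 -0.15104574  0.945553
  0.27012178]
```

View pics/top1.png

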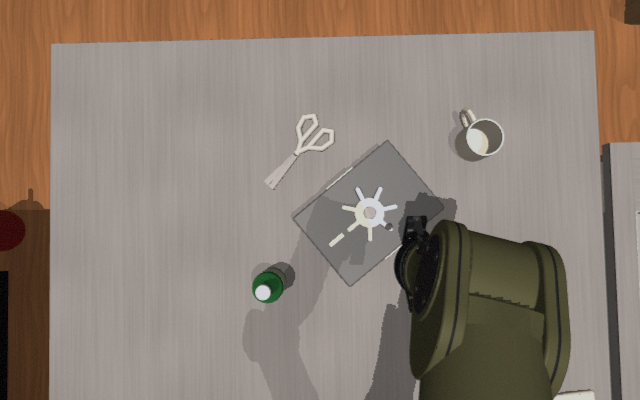

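View pics/side1.png

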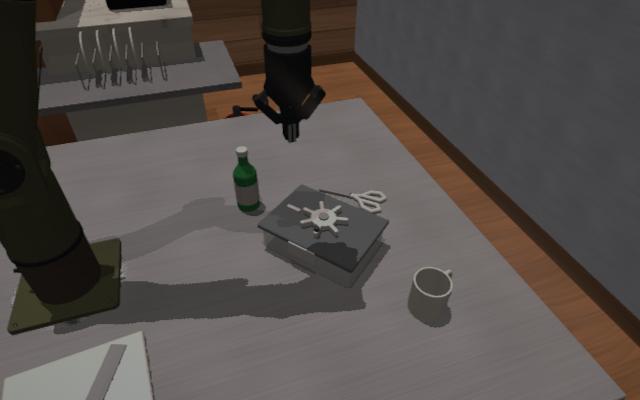

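The wheel is visible in the top view with the hand below and right of it. I'll descend outside the tongues' reach.

Call:
drive_tool:
  plan: "0 0 0 -0.005 -0.005 0.04 0; 0 0 0 0 0 0.04 0; 0 0 0 0 0 0.04 0; 0 0 0 0 0 0.04 0; 0 0 0 0 0 0.03 0; 0 0 0 0 0 0.018 0; 0 0 0 0 0 0.01 0; 0 0 0 0 0 0 0; 0 0 0 0 0 0 0"

```text
time: 5.25
ee_pos: [0.4862, -0.1007, 0.087]
tcp_rot: [3.14, 0.0, 1.572]
ft_force: [-0.8, -0.3, 0.3]
opening: 0.004
```

Run:
```python
from h import *
s=sense();print(s["ee_pos"],s["ft_force"])
f=grab_frame("top");cv2.imwrite("pics/rect2.png",rectify(f,(.5566,-.068),half=75))
g=grab_frame("side");a=g["img"][120:330,200:480,::-1]; cv2.imwrite("pics/side2.png",cv2.resize(a,(800,600),interpolation=cv2.INTER_CUBIC))
```

```text
[ 0.48615273 -0.10070142  0.08698955] [-0.82812813 -0.30487295  0.30140312]
```

View pics/rect2.png

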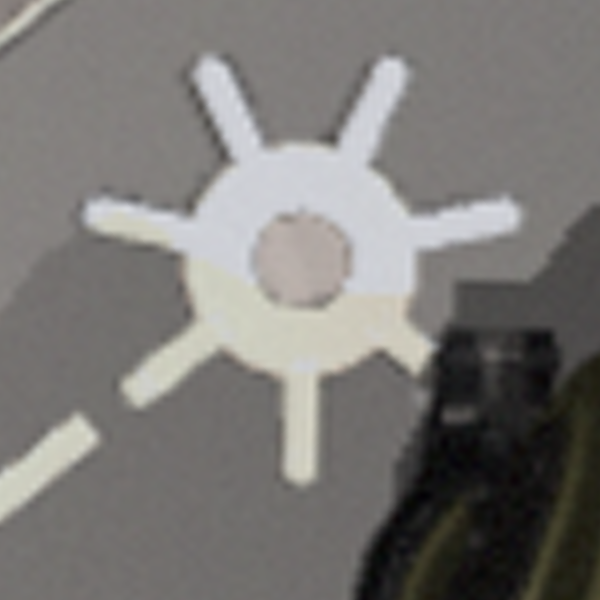

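View pics/side2.png

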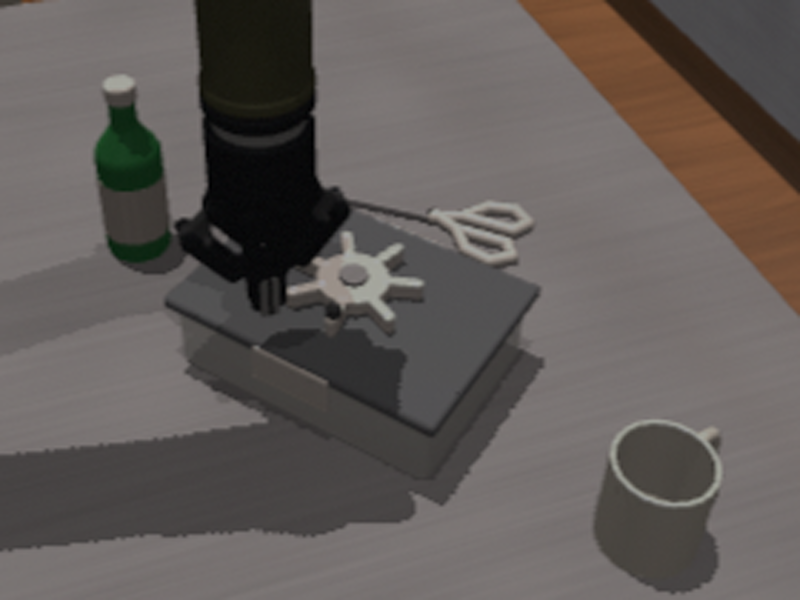

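The finger tips are 9 mm above the lid, on the stud side and clear of the tongues. I'll move in, then make a slow diagonal push.

Call:
drive_tool:
  plan: "0 0 0 0 0.01 0.001 0; 0 0 0 0 0.008 0 0; 0 0 0 0.003 0 0 0; 0 0 0 0.003 0 0 0; 0 0 0 0.003 0 0 0; 0 0 0 0.003 0 0 0; 0 0 0 0.003 0 0 0; 0 0 0 0.003 0.001 0 0; 0 0 0 0.003 0.001 0 0; 0 0 0 0.003 0.001 0 0; 0 0 0 0.003 0.001 0 0; 0 0 0 0.003 0.001 0 0; 0 0 0 0.003 0.001 0 0; 0 0 0 0.003 0.001 0 0; 0 0 0 0.003 0.001 0 0; 0 0 0 0.003 0 0 0; 0 0 0 0 0 0 0"

```text
time: 7.48
ee_pos: [0.5115, -0.0586, 0.0852]
tcp_rot: [-3.141, -0.0, 1.571]
ft_force: [0.0, -0.3, 0.4]
opening: 0.0
```

Run:
```python
from h import *
s=sense();print(s["ee_pos"],s["ft_force"])
f=grab_frame("top");cv2.imwrite("pics/rect3.png",rectify(f,(.5566,-.068),half=75))
```

```text
[ 0.51151889 -0.05857995  0.08524031] [ 0.04302065 -0.31465542  0.36187706]
```

View pics/rect3.png

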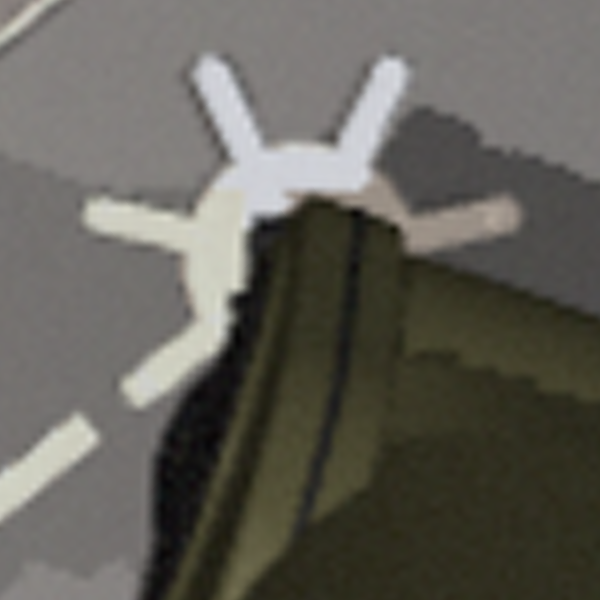

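The tongues are at rest on the click positions, so the wheel has probably clicked once. I'll withdraw and check the stud.

Call:
drive_tool:
  plan: "0 0 0 0 -0.005 0 0; 0 0 0 0 -0.01 0 0; 0 0 0 0 -0.01 0 0; 0 0 0 -0.02 0 0 0; 0 0 0 -0.02 0 0 0; 0 0 0 -0.02 0 0 0; 0 0 0 0 0 0 0"

```text
time: 8.4
ee_pos: [0.4857, -0.1206, 0.0854]
tcp_rot: [-3.141, 0.001, 1.567]
ft_force: [0.2, 1.1, -0.3]
opening: 0.002
```

Run:
```python
from h import *
s=sense();print(s["ee_pos"],s["ft_force"])
f=grab_frame("top");cv2.imwrite("pics/rect4.png",rectify(f,(.5566,-.068),half=75))
b=boxes_of("top","stud")
for x in b: print(x["p"],x["pixel"],unproj(f,x["pixel"],.103))
```

```text
[ 0.48571145 -0.12062635  0.08538319] [ 0.19810463  1.12437182 -0.29379577]
0.68 [211.0, 371.7] [ 0.56881011 -0.0723591   0.103     ]
0.29 [286.1, 269.0] [0.42701667 0.13014824 0.103     ]
```

View pics/rect4.png

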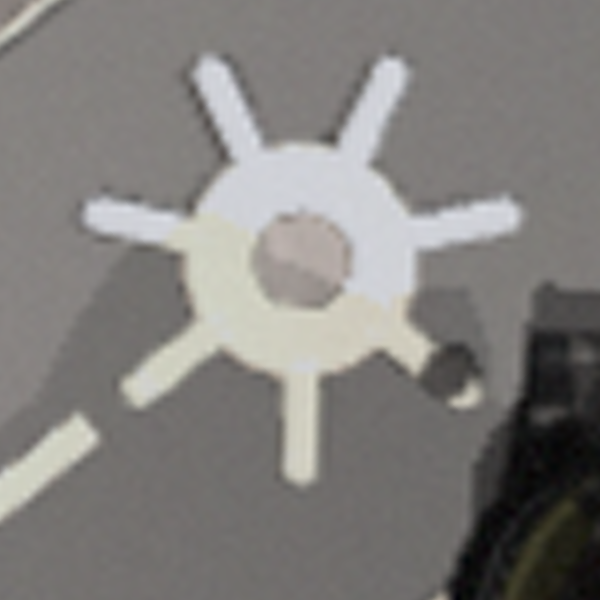

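No click happened: the stud is still at −128° and the finger slipped past the tongue end. I'll measure the real fingertip extent from the side picture.

Run:
```python
from h import *
g=grab_frame("side");a=g["img"][170:270,230:330,::-1]; cv2.imwrite("pics/side4.png",cv2.resize(a,(600,600),interpolation=cv2.INTER_CUBIC))
s=sense();p=s["ee_pos"];print(p)
r=proj(g,p);print("tcp zoom",(r[1]-230)*6,(r[0]-170)*6)
for dx in(-.0145,.0145):
  for dy in(-.011,.011):
    r=proj(g,p+[dx,dy,0]);print(dx,dy,(r[1]-230)*6,(r[0]-170)*6)
```

```text
[ 0.4861581  -0.1176674   0.08520129]
tcp zoom 397.07506340507234 434.37139560077924
-0.0145 -0.011 366.6952957398827 465.10465082396684
-0.0145 0.011 350.06648268118363 422.5112483898216
0.0145 -0.011 444.5464294248045 446.34830238310144
0.0145 0.011 426.69042998377097 404.41143574781745
```

View pics/side4.png

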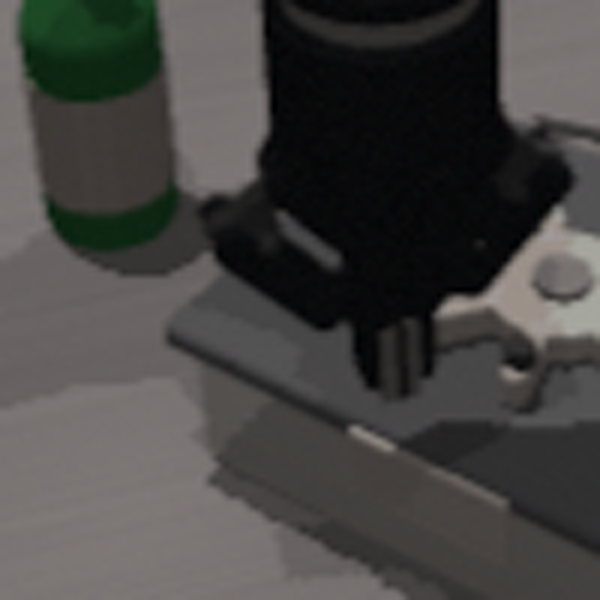

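Run:
```python
from h import *
g=grab_frame("side")
print("at side1 expects",proj(g,[.4902,-.0952,.3041]),proj(g,[.4902,-.0952+-.011,.3041]))
p=np.array([.4862,-.1177,.0852])
for dz in(0,.01,.02,.03): print(dz,[((r[1]-230)*6,(r[0]-170)*6) for r in(proj(g,p+[0,-.011,dz]),)])
a=cv2.imread("pics/side1.png")[60:180,220:340];cv2.imwrite("pics/s1z.png",cv2.resize(a,(600,600),interpolation=cv2.INTER_CUBIC))
```

```text
at side1 expects (np.float64(152.4040961465043), np.float64(291.72690352867886)) (np.float64(155.58852925365886), np.float64(293.3587227004061))
0 [(np.float64(405.91343611796265), np.float64(455.7285038938803))]
0.01 [(np.float64(405.22114764027765), np.float64(436.3111651929036))]
0.02 [(np.float64(404.51891436396863), np.float64(416.6148943279356))]
0.03 [(np.float64(403.8065204516156), np.float64(396.6336374811886))]
```

View pics/s1z.png

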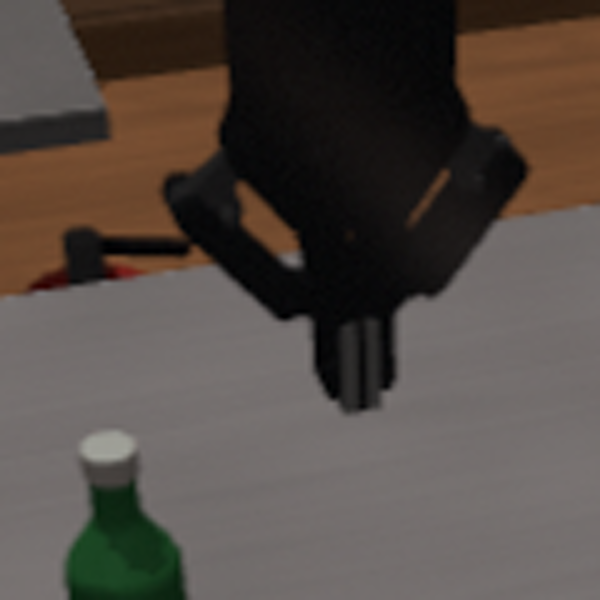

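The side pictures at both heights put the visible fingertip about 25–30 mm above the reported TCP. That would explain it passing over the tongues. I'll check with a guarded descent over free lid.

Call:
drive_tool:
  plan: "0 0 0 0.02 0 0 0; 0 0 0 0.02 0 0 0; 0 0 0 0.018 0 0 0; 0 0 0 0 0 0.003 0; 0 0 0 0 0 0.002 0; 0 0 0 0 0 0.001 0; 0 0 0 0 0 0.001 0; 0 0 0 0 0 0.001 0; 0 0 0 0 0 0 0"

```text
time: 9.72
ee_pos: [0.4865, -0.0611, 0.0772]
tcp_rot: [-3.141, -0.0, 1.571]
ft_force: [-0.3, -0.1, -0.1]
opening: -0.0
```

Run:
```python
from h import *
s=sense();p=s["ee_pos"];print(p,s["ft_force"])
g=grab_frame("side");a=g["img"][170:270,230:330,::-1]; cv2.imwrite("pics/side5.png",cv2.resize(a,(600,600),interpolation=cv2.INTER_CUBIC))
r=proj(g,p);print("tcp zoom",(r[1]-230)*6,(r[0]-170)*6)
```

```text
[ 0.48649653 -0.06106377  0.07721075] [-0.32299629 -0.14394574 -0.05639911]
tcp zoom 356.2817240952061 345.36239921728344
```

View pics/side5.png

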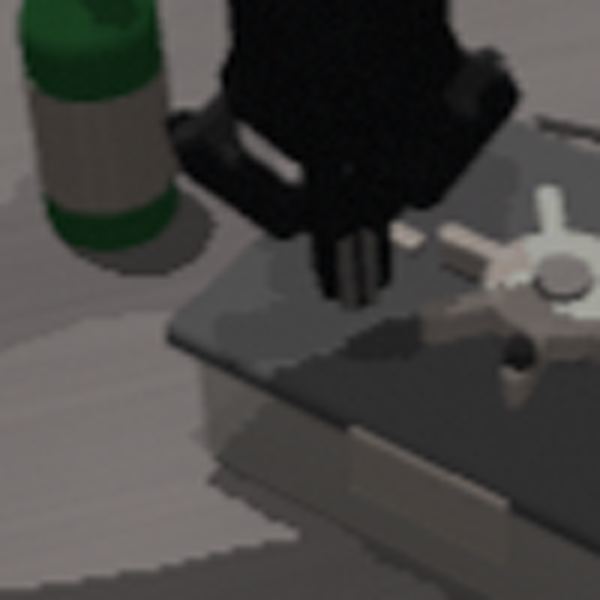

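The reported TCP is already below lid level with no contact, so the fingertip really is about 20–30 mm higher. I'll keep descending carefully.

Call:
drive_tool:
  plan: "0 0 0 0 0 0.003 0; 0 0 0 0 0 0.003 0; 0 0 0 0 0 0.003 0; 0 0 0 0 0 0.003 0; 0 0 0 0 0 0.001 0; 0 0 0 0 0 0 0; 0 0 0 0 0 0 0"

```text
time: 10.65
ee_pos: [0.4866, -0.0609, 0.0643]
tcp_rot: [3.141, -0.0, 1.571]
ft_force: [0.2, 0.2, -0.6]
opening: 0.001
```

Run:
```python
from h import *
s=sense();p=s["ee_pos"];print(p,s["ft_force"])
g=grab_frame("side");a=g["img"][170:270,230:330,::-1]; cv2.imwrite("pics/side6.png",cv2.resize(a,(600,600),interpolation=cv2.INTER_CUBIC))
r=proj(g,p);print("tcp zoom",(r[1]-230)*6,(r[0]-170)*6)
```

```text
[ 0.48659681 -0.06094721  0.0643353 ] [ 0.21564845  0.19459007 -0.6159385 ]
tcp zoom 357.7024526679513 369.24829307193664
```

View pics/side6.png

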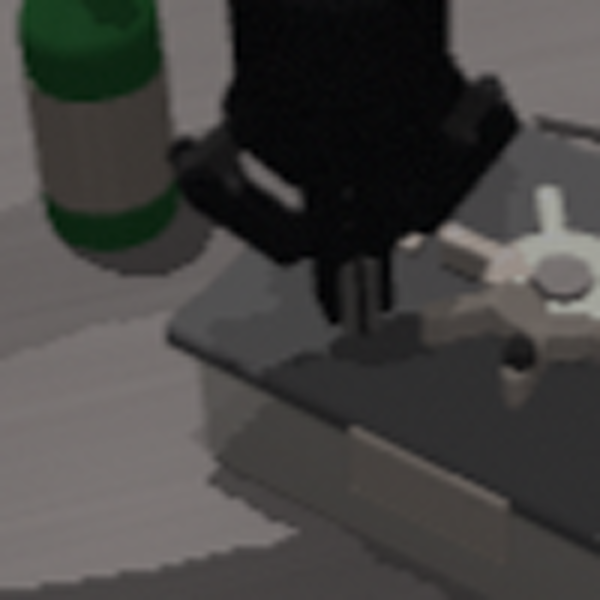

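Call:
drive_tool:
  plan: "0 0 0 0 0 0.001 0; 0 0 0 0 0 0.001 0; 0 0 0 0 0 0.001 0; 0 0 0 0 0 0.001 0; 0 0 0 0 0 0 0; 0 0 0 0 0 0 0"

```text
time: 11.45
ee_pos: [0.4866, -0.0609, 0.0603]
tcp_rot: [3.142, -0.0, 1.571]
ft_force: [-0.0, -0.2, 0.5]
opening: 0.002
```

Call:
drive_tool:
  plan: "0 0 0 0 0 0.001 0; 0 0 0 0 0 0.001 0; 0 0 0 0 0 0.001 0; 0 0 0 0 0 0 0; 0 0 0 0 0 0 0"

```text
time: 12.08
ee_pos: [0.4866, -0.0609, 0.0573]
tcp_rot: [3.142, -0.0, 1.571]
ft_force: [-0.8, 0.3, 0.3]
opening: 0.003
```

Run:
```python
from h import *
s=sense();p=s["ee_pos"];print(p,s["ft_force"])
g=grab_frame("side");a=g["img"][180:250,250:350,::-1]; cv2.imwrite("pics/side7.png",cv2.resize(a,(800,560),interpolation=cv2.INTER_CUBIC))
r=proj(g,p);print("tcp zoom",(r[1]-250)*8,(r[0]-180)*8)
```

```text
[ 0.48658579 -0.06091874  0.05728506] [-0.75637514  0.29238439  0.25444837]
tcp zoom 317.77275319362207 429.6725337547291
```

View pics/side7.png

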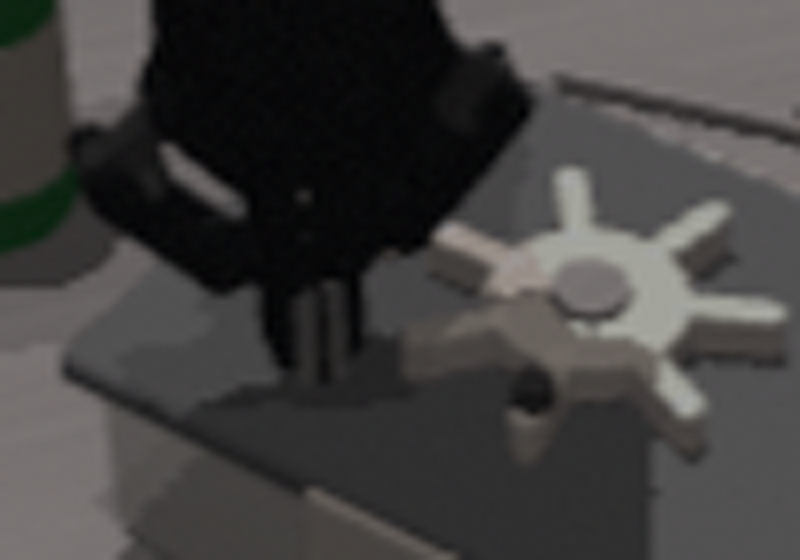

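The tip is now about 1–5 mm above the lid with no contact, inside the tongues' height band of 2–16 mm. The pads are narrow at the very end, so I'll push slightly further in: retreat −y, enter, then push.

Call:
drive_tool:
  plan: "0 0 0 -0.016 0 0 0; 0 0 0 -0.015 0 0 0; 0 0 0 0 0.012 0 0; 0 0 0 0 0.012 0 0; 0 0 0 0.003 0 0 0; 0 0 0 0.003 0.001 0 0; 0 0 0 0.003 0.001 0 0; 0 0 0 0.003 0.001 0 0; 0 0 0 0.003 0.001 0 0; 0 0 0 0.003 0.001 0 0; 0 0 0 0.003 0.001 0 0; 0 0 0 0 0 0 0"

```text
time: 13.62
ee_pos: [0.5167, -0.0705, 0.0572]
tcp_rot: [3.141, -0.0, 1.571]
ft_force: [0.1, 0.1, 0.2]
opening: -0.001
```

Run:
```python
from h import *
s=sense();p=s["ee_pos"];print(p,s["ft_force"])
f=grab_frame("top");cv2.imwrite("pics/rect8.png",rectify(f,(.5566,-.068),half=75))
g=grab_frame("side");a=g["img"][180:250,250:350,::-1]; cv2.imwrite("pics/side8.png",cv2.resize(a,(800,560),interpolation=cv2.INTER_CUBIC))
```

```text
[ 0.5166897  -0.07047603  0.05722382] [0.05854657 0.11876751 0.18191601]
```

View pics/rect8.png

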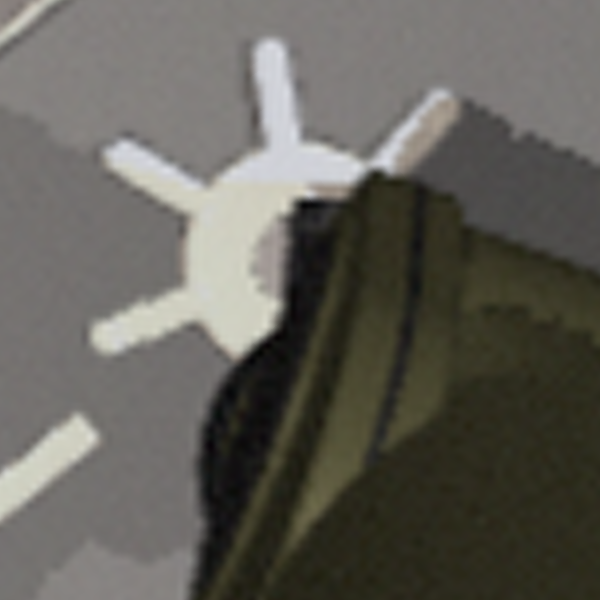

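View pics/side8.png

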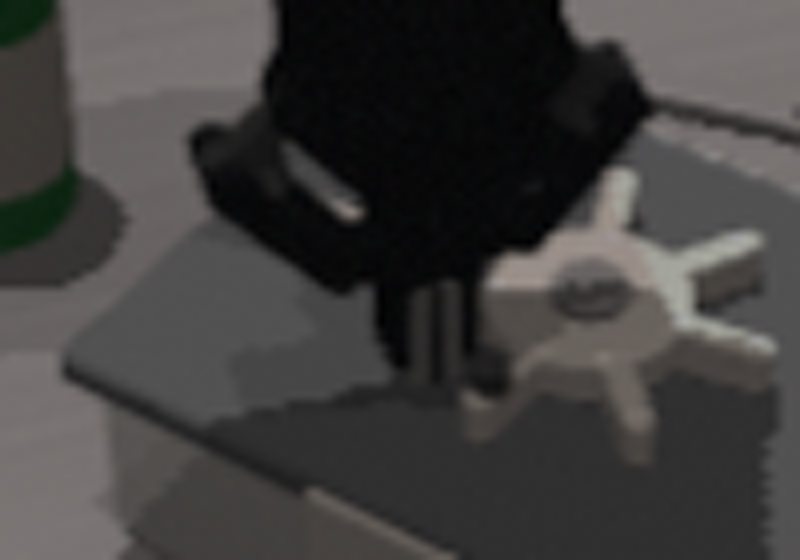

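It works: the wheel has turned about 18° clockwise. I'll push on past half a click.

Call:
drive_tool:
  plan: "0 0 0 0.003 0.001 0 0; 0 0 0 0.003 0 0 0; 0 0 0 0.003 0 0 0; 0 0 0 0.002 0 0 0; 0 0 0 0 0 0 0"

```text
time: 14.35
ee_pos: [0.5179, -0.059, 0.0573]
tcp_rot: [3.141, -0.001, 1.572]
ft_force: [0.5, 0.9, -0.2]
opening: -0.001
```

Run:
```python
from h import *
s=sense();p=s["ee_pos"];print(p,s["ft_force"])
f=grab_frame("top");cv2.imwrite("pics/rect9.png",rectify(f,(.5566,-.068),half=75))
```

```text
[ 0.5178543  -0.05896218  0.05730229] [ 0.47151352  0.86948875 -0.17189093]
```

View pics/rect9.png

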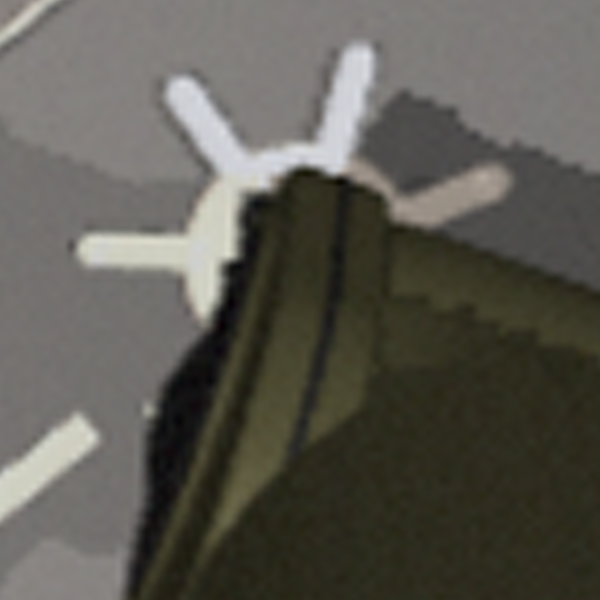

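It is past half a click (about 40°) and the trailing tongue is resting on the finger. I'll withdraw radially so it snaps home.

Call:
drive_tool:
  plan: "0 0 0 0 -0.006 0 0; 0 0 0 0 -0.008 0 0; 0 0 0 0 -0.01 0 0; 0 0 0 0 -0.01 0 0; 0 0 0 -0.015 0 0 0; 0 0 0 -0.015 0 0 0; 0 0 0 -0.015 0 0 0; 0 0 0 0 0 0 0"

```text
time: 15.4
ee_pos: [0.4838, -0.1073, 0.0573]
tcp_rot: [3.141, 0.001, 1.567]
ft_force: [-0.1, -0.3, 0.6]
opening: 0.002
```

Run:
```python
from h import *
s=sense();p=s["ee_pos"];print(p,s["ft_force"])
f=grab_frame("top");cv2.imwrite("pics/rect10.png",rectify(f,(.5566,-.068),half=75))
```

```text
[ 0.48375774 -0.10730491  0.05733106] [-0.14033043 -0.30271058  0.56833272]
```

View pics/rect10.png

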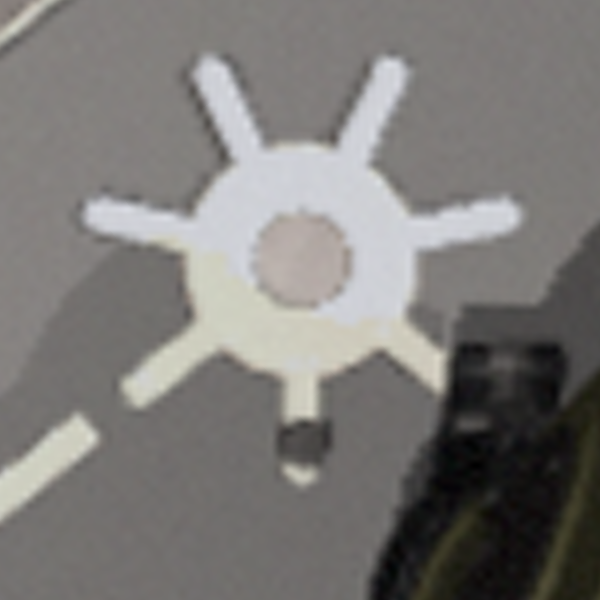

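One click is done: the stud is now at 180° and the box has not moved. I'll repeat the same stroke for the last click.

Call:
drive_tool:
  plan: "0 0 0 0.011 0 0 0; 0 0 0 0 0.013 0 0; 0 0 0 0 0.013 0 0; 0 0 0 0.003 0 0 0; 0 0 0 0.003 0.001 0 0; 0 0 0 0.003 0.001 0 0; 0 0 0 0.003 0.001 0 0; 0 0 0 0.003 0.001 0 0; 0 0 0 0.003 0.001 0 0; 0 0 0 0.003 0.001 0 0; 0 0 0 0.003 0.001 0 0; 0 0 0 0.003 0 0 0; 0 0 0 0.003 0 0 0; 0 0 0 0.002 0 0 0; 0 0 0 0 0 0 0"

```text
time: 17.32
ee_pos: [0.5168, -0.0609, 0.0573]
tcp_rot: [3.141, -0.001, 1.572]
ft_force: [0.6, 0.3, 0.5]
opening: 0.001
```

Run:
```python
from h import *
s=sense();p=s["ee_pos"];print(p,s["ft_force"])
f=grab_frame("top");cv2.imwrite("pics/rect11.png",rectify(f,(.5566,-.068),half=75))
```

```text
[ 0.5167936  -0.06086064  0.05729024] [0.64809119 0.34835037 0.54055197]
```

View pics/rect11.png

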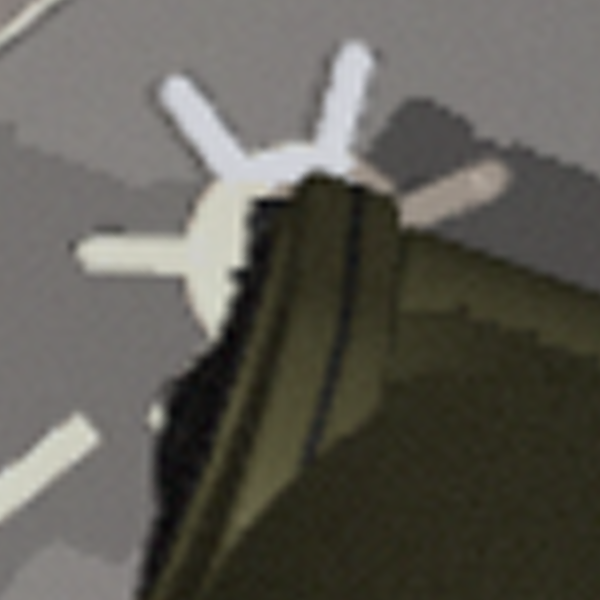

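It again sits about 39° on, past the half click. I'll withdraw, then lift clear.

Call:
drive_tool:
  plan: "0 0 0 0 -0.006 0 0; 0 0 0 0 -0.008 0 0; 0 0 0 0 -0.01 0 0; 0 0 0 0 -0.01 0 0; 0 0 0 0 0 -0.02 0; 0 0 0 0 0 -0.03 0; 0 0 0 0 -0.01 -0.04 0; 0 0 0 -0.04 0 -0.04 0; 0 0 0 -0.04 0 -0.04 0; 0 0 0 -0.04 0 -0.04 0; 0 0 0 0 0 0 0; 0 0 0 0 0 0 0"

```text
time: 18.88
ee_pos: [0.4716, -0.181, 0.2666]
tcp_rot: [-3.14, -0.001, 1.571]
ft_force: [0.1, 0.9, -0.0]
opening: -0.003
```

Run:
```python
from h import *
s=sense();p=s["ee_pos"];print(p,s["ft_force"],s["time"])
f=grab_frame("top");cv2.imwrite("pics/rect12.png",rectify(f,(.5566,-.068),half=75));cv2.imwrite("pics/top12.png",f["img"][:,:,::-1])
o=cv2.imread("pics/top0.png"); d=cv2.absdiff(o,f["img"][:,:,::-1].copy())
```

```text
[ 0.47162604 -0.18100496  0.26662018] [ 0.12815049  0.8866917  -0.0138131 ] 18.875
```

View pics/rect12.png

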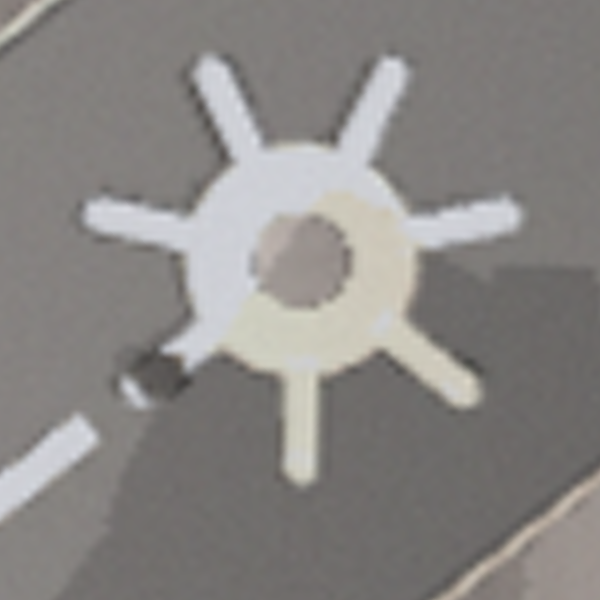

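View pics/top12.png

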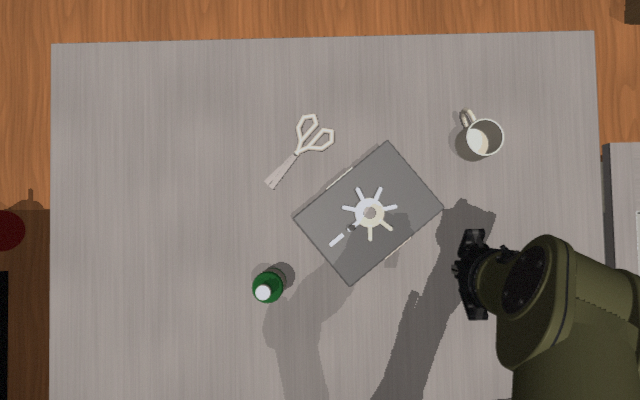

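The studded tongue is at rest pointing straight at the ridge. The box, bottle, mug and scissors appear at the same pixels as before, and the arm is clear. Handing in.

```bash
python3 -c "
from plant import *
print(close_job())"
```

```text
the job is handed in; nothing more can be done
None
```

I clicked the day wheel clockwise twice with the closed fingertips, from 2 clicks to 4, and the studded tongue now rests pointing at the ridge. I handed the job in at about 19 s of the 58 s allowed.

- **Last check:** the final top picture shows the tongues in their rest positions and the stud in line with the ridge. By eye, the box, bottle, mug and scissors are where they were in the first picture. The arm is lifted clear of everything. No force reading was above about 1 N.
- **What disagreed:** the first stroke missed. The side camera put the visible fingertips about 20–30 mm above the reported tool point, so they passed over the tongues. A slow descent over free lid found no contact with the reported point 21 mm below the lid, which confirmed this. I then pushed at that lower height, and both clicks worked.
- **Not checked:** I did not take a final side picture, and I read the wheel angle from the pictures only, since no joint value is reported.

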